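# Lift the latch bar and open the polisher's guard gate

## Task

Open the guard gate of the bench polisher: by its black ball, gently lift the gravity latch bar out of its catch just until it meets the rubber buffer above, without forcing it against the buffer or dragging it on the catch, and swing the gate open towards you without flinging it, to 60 degrees or somewhat more. Let the bar down to lie level on its peg again, let go, and leave the gate standing open and the jar, spanner and tin where they are.

Things in the scene. Friction and masses are not known exactly. Their poses are not given: they have to be found in the camera images.
- guard: Grey mesh cage, 330 wide, 270 deep, 245 mm high, open on top; the polisher inside is under 160 mm high. Origin on the bench at the middle of the cage's front, under the shut gate; x into the cage, y left along the front, z up. The front left post (y = 148 mm) carries the gate hinges, the right post (y = -148 mm) the steel keeper.
- bar: Flat steel latch bar, 235 x 20 x 8 mm, 0.15 to 0.31 kg, level across the outside of the gate's top. Origin on its pivot near the left end, mid height and thickness, 235 mm above the bench; y along the bar from free end to pivot, z up across it. Free (right) end 220 mm from the pivot, behind the keeper's lip. A pin 155 mm from the pivot stands up from it and bears the black ball.
- bar_ball (a point): Centre of the black ball (26 mm diameter, on an 8 mm pin) by which the bar is lifted: 155 mm along the bar from the pivot, 50 mm above its centre line, 285 mm above the bench when level; 27 mm free under the ball to the bar. Gate and cage tops are lower (242, 245 mm). The keeper's arm, at most 311 mm high, stands 42 mm or more to its right.
- latch_pivot (a point): Pivot of the bar on the gate, at the bar's mid thickness; its axis is square to the gate.
- gate_hinge (a point): Point on the gate's upright hinge axis, 235 mm above the bench, at the front left post. With the gate shut the ball is 221 mm to its right and 10 mm in front. Seen from above the gate opens clockwise, out of the cage's front; its outer edge is 248 mm from the axis.
- keeper_place (a point): Fixed point on the right post behind the bar's end, at the level bar's mid height (235 mm). The keeper here is bolted at an unmeasured height, new each time. Its upright lip (7 x 10 mm) stands before the bar's end with 10 mm play; the lip's top is 4 to 40 mm above the level bar's underside. The rubber buffer hangs 26 mm above the lip's top, so a bar just touching it clears the lip by 4 to 5 mm.
- buffer_place (a point): Fixed point at the middle height of the rubber buffer's possible places (273 mm, underside, +-18 mm): 36 x 10 x 8 mm, under a steel arm, straight above the bar's end, 208 mm from the pivot. It yields about 7 N per mm for 5.5 mm, then is hard. The bar may press on buffer, lip or arm with at most 18 N (force at the ball is then about 24 N, besides 1 to 2 N of weight).
- latch (a joint): Turn of the bar on its pivot, rad: 0 level, resting on its peg on the gate; grows as the free end rises, up to 0.6 when out of the keeper. It falls back by its own weight.
- gate (a joint): Gate's swing, rad: 0 shut, growing as it opens towards the front, stops at 1.6. Slight hinge friction (about 0.12 N m): it stays where it is left.
- jar: Closed jar with steel cap, 60 mm diameter, 70 mm high, standing on the bench; origin under its centre. To be left alone.
- spanner: Steel spanner, 150 mm long, lying on the bench; to be left alone.
- tin: Open aluminium tin, 72 mm diameter, 80 mm high, standing on the bench; origin under its centre. To be left alone.

How it is judged:
By the outcome, as a careful person would: the job done as asked, in the order asked, and still so for the second after the job is handed in, with the robot touching nothing.
It also fails if it takes over 72 s, if anything falls off the work surface, if the arm or the gripper's body presses on something with over 40 N, if the wrist force passes 120 N, or if a joint passes its speed limit or range.

## Robot

A 6-joint arm with a two-finger parallel gripper is mounted at the origin on the work surface. World frame = base frame: x ahead of the robot, y to its left, z up, the work surface at z = 0. Lengths are in m, angles in degrees, forces in N, time in s.
With the tool pointing down it reaches from about 0.4 to 0.825 m from the base axis. Payload 7 kg.
Tool frame: the origin (TCP) lies on the centre line of the jaws, within the pads' length; the fingertips stand 17 mm ahead of it and the grasp point (between the pads) lies 2 mm behind it; z points along the fingers, y is the direction in which the jaws open and shut (so a half turn about z gives the same grasp; the last joint's range is limited). The gripper opens to 88 mm and grips with 3 to 60 N. Pads are 19 mm wide; open, the fingers measure 130 mm over their backs; the gripper's body (78 mm by 193 mm) begins 47 mm behind the grasp point.
Start: joints at [92.08, 20.546, 0.682, 0, -70.136, -16.507], TCP at [0.168, 0.654, 0.214] pointing down, gripper open.
Joint ranges: [-176.03, 176.03], [-82.01, 121.73], [-58.28, 71.71], [-173.87, 95.51], [-174.79, -0.11], [-173.66, 173.66]. Speed limits (degrees/s): [136.94, 136.94, 172.46, 180, 180, 180].

## Interface

Orientations are given as [roll, pitch, yaw] about the fixed x, y, z axes, in that order (R = Rz(yaw) Ry(pitch) Rx(roll)).
In Python, from plant import telemetry, vision, close_job, recognise, silhouettes, place_of gives the robot as it stands.
- The arm moves only by the shell command python3 -m handwheel 'ROWS'. ROWS is JSON, a list that holds one entry, the list of rows, each a list of 5 numbers: the shift along the tool's x, y, z in m, then the turn about the tool's z in rad, then the closure, from 0 (fully open) to 1 (shut). In form: [[[tx, ty, tz, yaw, gripper], ...]]. A call has 1 to 20 rows; each row shifts and turns the commanded pose from where the row before left it, along the tool's axes as they then stand; what a row does not reach is not made up. A row lasts 1/12 s, in which the tool goes at most 41.7 mm and 7.16 degrees, less where a joint would pass 70% of its speed; a pose out of reach is approached as far as the arm can. A call with a gripper value outside its range is refused whole. The fingers move at their own pace and stop on an object; the grip force is fixed at half the most. Time passes only in rows, so rows that do not move let the fingers close. It gives the time, the measured TCP pose, the force and the opening at its end, in the units of the state.
- telemetry.get_obs(): the state, without advancing time (a new reading comes with each control period).
- vision.snapshot(name): name is "scene" or "top" or "wrist"; returns a dict with "color" (400x640x3 uint8, red, green, blue), "mtx" (3x3 intrinsics, pixels), "dist" ([k1, k2, p1, p2, k3] as OpenCV has them; the pictures are not rectified), "cam_to_world" (4x4, takes a point from camera to world coordinates); the wrist camera has in their place "tool_from_camera" (4x4, takes a point from camera to tool coordinates, whose origin is the TCP and whose axes are the flange's). Camera axes: x right, y down, z forward; pixel columns grow to the right and rows downward; lengths in m; the calibration is good to about 2 mm. A picture is of the moment at which its call begins: read the wrist's pose just before it. There is no depth.
- close_job(): hands the job in, once; it reports no verdict.
Trained networks look in a picture, given as the dict that the camera call returned (one of the last four; its "shot" number tells which), for a name from the list of things; names that differ only in an ending like _2 or _b are one class to them, and where a whole thing is asked for, a point or a joint stands for the part that bears it (a point fixed in the world has none). Each returns a list of dicts, best first, with "conf" (0 to 1); they miss things now and then, are a little off and sometimes report something else, mostly with a low value. They report only what shows in the picture. A call takes as long as a camera call.
- recognise(name, picture): "xy" ([column, row] in pixels, amid what is visible of it).
- silhouettes(name, picture): "region" (400x640 bool, what is visible of it) and "xy" ([column, row] in pixels, amid what is visible of it).
- place_of(name, picture): "xy" ([column, row] in pixels: a listed point, or the origin of a listed thing).
The state is a dict: "clock": time; "joint_pos": joint angles; "qvel": joint speeds; "tau": joint torques, N m; "tool_pos": TCP position; "orientation": TCP orientation; "force": force on the tool from outside, world axes, zero at the start; "moment": the same for the moment, N m; "opening": finger opening in m.
Only numpy, scipy, OpenCV 4.12 (cv2) and the standard library are available. Lean on these libraries where they do the work, as an engineer would, in place of code of your own. Each camera call takes 0.05 s, during which the arm holds its last target.

## Working session

There is one attempt and no reset: what is moved stays moved. The work goes in short steps, Python scripts to look and compute and a shell command to move; the robot and the scene stay as the last step left them, time stands still between calls to the robot, and variables do not carry over. Pictures are saved under pics/ and viewed, and the job is handed in when it is done.

```bash
ls; mkdir -p pics
cat > h.py <<'E'
import numpy as np, cv2
from plant import telemetry, vision, recognise, silhouettes, place_of
from scipy.spatial.transform import Rotation as R
def T_tool(o):
    T=np.eye(4);T[:3,:3]=R.from_euler('xyz',o['orientation'],degrees=True).as_matrix();T[:3,3]=o['tool_pos'];return T
def snap(n):
    o=telemetry.get_obs();p=vision.snapshot(n)
    p['T']=np.array(p['cam_to_world']) if 'cam_to_world' in p else T_tool(o)@np.array(p['tool_from_camera'])
    return p
def ray(p,xy):
    u=cv2.undistortPoints(np.array([[xy]],float),np.array(p['mtx']),np.array(p['dist']))[0,0]
    d=p['T'][:3,:3]@np.array([u[0],u[1],1]);return p['T'][:3,3],d/np.linalg.norm(d)
def atz(p,xy,z):
    c,d=ray(p,xy);return c+d*(z-c[2])/d[2]
def proj(p,X):
    T=np.linalg.inv(p['T']);r=cv2.Rodrigues(T[:3,:3])[0]
    return cv2.projectPoints(np.array(X,float).reshape(-1,3),r,T[:3,3],np.array(p['mtx']),np.array(p['dist']))[0][:,0]
def tri(L):
    A=np.zeros((3,3));b=np.zeros(3)
    for p,xy in L:
        c,d=ray(p,xy);M=np.eye(3)-np.outer(d,d);A+=M;b+=M@c
    return np.linalg.solve(A,b)
def save(p,n,crop=None,s=1):
    im=p['color'][:,:,::-1]
    if crop: im=im[crop[1]:crop[3],crop[0]:crop[2]]
    cv2.imwrite('pics/'+n,cv2.resize(im,None,fx=s,fy=s,interpolation=cv2.INTER_CUBIC))
E
python3 - <<'E'
from h import *
o=telemetry.get_obs();print({k:np.round(v,3).tolist() for k,v in o.items()})
pts={'bar_ball':.285,'latch_pivot':.235,'gate_hinge':.235,'keeper_place':.235,'buffer_place':.273,'guard':0,'bar':.235,'jar':0,'tin':0,'spanner':0}
for n in ['scene','top','wrist']:
    p=snap(n);save(p,n+'0.png');print(n,p['T'][:3,3].round(3),p['T'][:3,2].round(2))
    for k,z in pts.items():
        for r in place_of(k,p)[:1]: print(k,np.round(r['xy'],1),round(r['conf'],2),atz(p,r['xy'],z).round(4))
E
```

```text
pics
{'clock': 0.0, 'joint_pos': [92.079, 20.591, 0.633, -0.021, -70.134, -16.507], 'qvel': [-0.023, 0.032, -0.004, 0.005, 0.005, -0.095], 'tau': [0.001, -58.272, 29.305, 6.997, 0.007, -0.0], 'tool_pos': [0.168, 0.653, 0.213], 'orientation': [179.907, -0.007, -14.435], 'force': [0.424, -0.269, 0.188], 'moment': [-0.013, 0.053, 0.062], 'opening': 0.087}
scene [1.487 0.143 0.862] [-0.79 -0.1  -0.6 ]
bar_ball [271.3 161.1] 0.74 [ 0.6345 -0.065   0.285 ]
latch_pivot [345.6 173.5] 0.66 [0.5866 0.0911 0.235 ]
gate_hinge [375.5 179.2] 0.8 [0.5992 0.1582 0.235 ]
keeper_place [249.1 181.1] 0.65 [ 0.6448 -0.1148  0.235 ]
buffer_place [245.7 165.1] 0.78 [ 0.6395 -0.1206  0.273 ]
guard [316.1 263.2] 0.77 [ 0.6413  0.0331 -0.    ]
bar [343.9 177.2] 0.87 [0.6014 0.0886 0.235 ]
jar [213.8 256.7] 0.79 [ 0.6549 -0.2217  0.    ]
tin [443.  285.6] 0.89 [0.6754 0.3386 0.    ]
spanner [415.9 221.5] 0.78 [0.449  0.2804 0.    ]
top [0.509 0.027 1.04 ] [ 0.12  0.03 -0.99]
bar_ball [373.3 184.6] 0.95 [ 0.6324 -0.0617  0.285 ]
latch_pivot [296.7 202.7] 0.95 [0.6078 0.0903 0.235 ]
gate_hinge [263.8 206. ] 0.94 [0.603  0.1582 0.235 ]
keeper_place [397.7 182.9] 0.75 [ 0.6426 -0.1177  0.235 ]
buffer_place [401.2 179.1] 0.58 [ 0.6436 -0.1181  0.273 ]
guard [329.3 204.4] 0.76 [0.6296 0.0226 0.    ]
bar [299.7 205.3] 0.69 [0.6023 0.0843 0.235 ]
jar [420.4 190.6] 0.91 [ 0.6592 -0.219   0.    ]
tin [209.7 193.4] 0.89 [0.6687 0.3423 0.    ]
spanner [231.2 275.3] 0.71 [0.4505 0.2843 0.    ]
wrist [0.239 0.634 0.385] [-0.27  0.07 -0.96]
```

View pics/scene0.png

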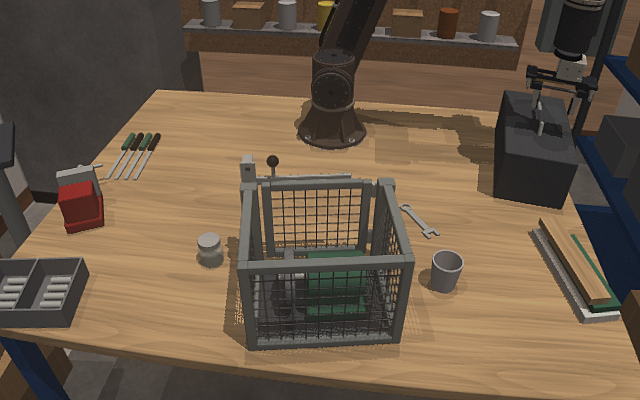

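View pics/top0.png

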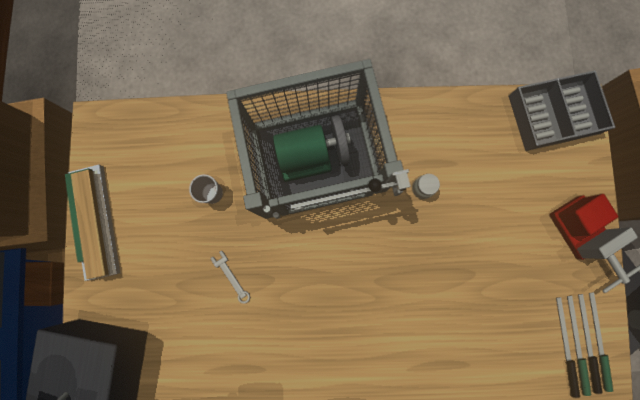

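View pics/wrist0.png

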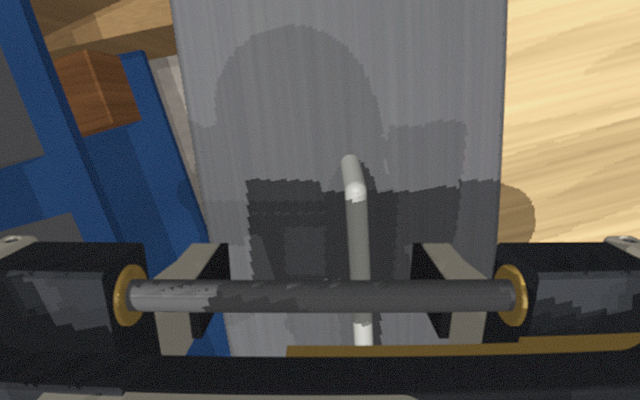

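The scene view shows the cage's gate facing the robot, with the ball at (271,161) and the keeper at (248,170). The top view has the ball at (373,185), the hinge at (264,206), the jar right of the keeper and the tin to the left. In the wrist view the gripper stands over the drill-press block with a lever between the jaws, so I'll raise it straight up first.

```bash
python3 -m handwheel '[[[0,0,-0.01,0,0],[0,0,-0.025,0,0],[0,0,-0.035,0,0],[0,0,-0.035,0,0],[0,0,-0.035,0,0],[0,0,-0.035,0,0],[0,0,-0.02,0,0],[0,0,0,0,0]]]'
python3 - <<'E'
from h import *
from scipy.optimize import least_squares
loc={'bar_ball':(-.010,-.073,.285),'latch_pivot':(-.010,.082,.235),'gate_hinge':(0,.148,.235),'guard':(0,0,0)}
obs=[]
for n in ['scene','top']:
    p=snap(n)
    for k in loc:
        r=place_of(k,p)
        if r: obs.append((p,k,np.array(r[0]['xy'])))
def P(v,l): c,s=np.cos(v[2]),np.sin(v[2]); return [v[0]+c*l[0]-s*l[1],v[1]+s*l[0]+c*l[1],l[2]]
f=lambda v:np.concatenate([(proj(p,P(v,loc[k]))[0]-xy) for p,k,xy in obs])
s=least_squares(f,[.63,.02,.17],loss='soft_l1',f_scale=2);print(s.x,np.degrees(s.x[2]));print(f(s.x).reshape(-1,2).round(1))
for k in loc: print(k,np.round(P(s.x,loc[k]),4))
print('tri ball',tri([(p,xy) for p,k,xy in obs if k=='bar_ball']))
o=telemetry.get_obs();print(o['tool_pos'],o['orientation'])
b=np.array(P(s.x,loc['bar_ball'])); d=T_tool(o)[:3,:3].T@(b+[0,0,.13]-o['tool_pos']);print('tool delta to 130 above',d, 'yaw', np.degrees(s.x[2])-90-o['orientation'][2])
E
```

```text
clock: 2.32
tool_pos: [0.169, 0.6547, 0.416]
orientation: [-179.5, 0.0, -14.4]
force: [-0.2, -0.6, 0.1]
opening: 0.0875
[0.63063431 0.01096791 0.16751671] 9.598000251772266
[[ 1.7  0.2]
 [-1.3  1.7]
 [ 1.5  0.4]
 [-8.5 -1.5]
 [-0.6 -1.5]
 [-0.9  0.4]
 [-0.3  0.1]
 [ 8.7  2.4]]
bar_ball [ 0.6329 -0.0627  0.285 ]
latch_pivot [0.6071 0.0902 0.235 ]
gate_hinge [0.606  0.1569 0.235 ]
guard [0.6306 0.011  0.    ]
tri ball [ 0.63051553 -0.06545237  0.28343541]
[0.16818558 0.65359079 0.40815635] [ 1.79940645e+02 -1.74056698e-02 -1.44266769e+01]
tool delta to 130 above [ 0.6285589   0.57789826 -0.00605404] yaw -65.97532281453675
```

```bash
python3 -m handwheel '[[[0.014,0.013,0,0,0],[0.0286,0.0263,0,0,0],[0.0286,0.0263,0,0,0],[0.0286,0.0263,0,0,0],[0.0286,0.0263,0,0,0],[0.0286,0.0263,0,0,0],[0.0286,0.0263,0,0,0],[0.0286,0.0263,0,0,0],[0.0286,0.0263,0,0,0],[0.0286,0.0263,0,0,0],[0.0286,0.0263,0,0,0],[0.0286,0.0263,0,0,0],[0.0286,0.0263,0,0,0],[0.0286,0.0263,0,0,0],[0.0286,0.0263,0,0,0],[0.0286,0.0263,0,0,0],[0.0286,0.0263,0,0,0],[0.0286,0.0263,0,0,0],[0.0286,0.0263,0,0,0],[0.0286,0.0263,0,0,0]]]'
python3 -m handwheel '[[[0.0286,0.0263,0,0,0],[0.0286,0.0263,0,0,0],[0.014,0.0126,0,0,0],[0,0,0,0.1,0],[0,0,0,0.12,0],[0,0,0,0.12,0],[0,0,0,0.12,0],[0,0,0,0.12,0],[0,0,0,0.12,0],[0,0,0,0.12,0],[0,0,0,0.12,0],[0,0,0,0.12,0],[0,0,0,0.091,0],[0,0,0,0,0],[0,0,0,0,0]]]'
cat > m.py <<'E'
from h import *
import sys
o=telemetry.get_obs();print(o['clock'],o['tool_pos'],o['orientation'],o['joint_pos'],o['force'])
tag=sys.argv[1]
P={n:snap(n) for n in ['wrist','scene','top']}
for n in P: save(P[n],n+tag+'.png')
L=[]
for n in P:
    for k in ['bar_ball','latch_pivot','keeper_place','buffer_place']:
        r=place_of(k,P[n]);
        if r:
            print(n,k,np.round(r[0]['xy'],1),round(r[0]['conf'],2),atz(P[n],r[0]['xy'],{'bar_ball':.285,'buffer_place':.273}.get(k,.235)).round(4))
            if k=='bar_ball': L.append((P[n],r[0]['xy']))
            
    s=silhouettes('bar_ball',P[n])
print('tri',tri(L))
E
python3 m.py 1
```

```text
clock: 4.48
tool_pos: [0.5809, 0.0163, 0.4088]
orientation: [-180.0, -0.0, -14.4]
force: [1.0, 1.1, 0.5]
opening: 0.0878
clock: 5.73
tool_pos: [0.633, -0.0626, 0.4086]
orientation: [180.0, -0.0, -80.2]
force: [-0.4, 0.1, 0.1]
opening: 0.0875
5.7333 [ 0.63295293 -0.06259354  0.40862557] [ 1.79987180e+02 -2.43741999e-04 -8.01988237e+01] [ 1.19030776e+01  1.37712936e+01  1.57937642e+01 -2.26758942e-04
 -9.20352908e+01 -2.10190934e+00] [-0.42413401  0.11712895  0.10188752]
wrist bar_ball [319.6 191.2] 0.85 [ 0.6322 -0.0642  0.285 ]
wrist keeper_place [319.9 120.2] 0.76 [ 0.6415 -0.1198  0.235 ]
wrist buffer_place [318.3 127.3] 0.65 [ 0.6422 -0.1157  0.273 ]
scene bar_ball [272.  159.4] 0.61 [ 0.6278 -0.0649  0.285 ]
scene latch_pivot [345.8 176.8] 0.61 [0.5993 0.0927 0.235 ]
scene keeper_place [249.9 182.1] 0.86 [ 0.6482 -0.1122  0.235 ]
scene buffer_place [247.4 164.6] 0.84 [ 0.6372 -0.1175  0.273 ]
top bar_ball [375.2 185.1] 0.8 [ 0.6313 -0.0653  0.285 ]
top latch_pivot [297.2 206.4] 0.62 [0.6002 0.0895 0.235 ]
top keeper_place [394.1 182.3] 0.57 [ 0.6441 -0.1104  0.235 ]
top buffer_place [401.9 177.5] 0.97 [ 0.6468 -0.1196  0.273 ]
tri [ 0.63151245 -0.06462484  0.28723756]
```

View pics/wrist1.png

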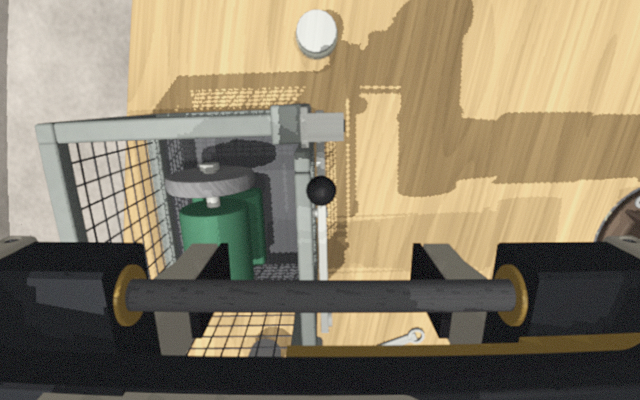

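The wrist view shows the black ball at (320,190), in line between the jaws, and the keeper's arm at (320,125). Next I descend partway and re-measure.

```bash
python3 -m handwheel '[[[0.0014,0.0005,0.02,0,0],[0,0,0.025,0,0],[0,0,0.015,0,0],[0,0,0.008,0,0],[0,0,0,0,0],[0,0,0,0,0]]]'
cat > b.py <<'E'
from h import *
import sys
o=telemetry.get_obs();print(o['clock'],o['tool_pos'],o['orientation'],o['force'],o['opening'])
p=snap('wrist');save(p,sys.argv[1])
T=T_tool(o)
for k in ['bar_ball']:
    for s in silhouettes(k,p)[:1]:
        reg=s['region']; n,l,st,ce=cv2.connectedComponentsWithStats((p['color'].max(2)<70).astype(np.uint8)&reg.astype(np.uint8))
        i=1+st[1:,4].argmax(); print(s['conf'],st[i],ce[i]); c,r=cv2.minEnclosingCircle(np.argwhere(l==i)[:,::-1].astype(np.float32)); print(c,r)
        for xy in (ce[i],c):
            X=atz(p,xy,.285);print(X,'tool',T[:3,:3].T@(X-T[:3,3]))
    r=place_of(k,p)[0];X=atz(p,r['xy'],.285);print(r['xy'],X,'tool',T[:3,:3].T@(X-T[:3,3]))
E
python3 b.py w2.png
```

```text
clock: 7.13
tool_pos: [0.6329, -0.0642, 0.3414]
orientation: [-180.0, -0.0, -80.4]
force: [0.8, 0.3, 0.5]
opening: 0.0878
7.1333 [ 0.63294438 -0.064229    0.34137015] [-1.79986296e+02 -2.91744580e-02 -8.03722639e+01] [0.837852   0.33291207 0.50054436] 0.08776635324884106
0.65 [ 303  198   37   38 1077] [320.62024141 216.68337976]
(320.37274169921875, 216.65908813476562) 18.8432559967041
[ 0.63136203 -0.06527658  0.285     ] tool [0.00073948 0.00174875 0.05637012]
[ 0.63152755 -0.06526578  0.285     ] tool [0.00075651 0.00158375 0.05637016]
[318.2, 216.2] [ 0.63300892 -0.06534068  0.285     ] tool [0.00107811 0.00013577 0.05637067]
```

View pics/w2.png

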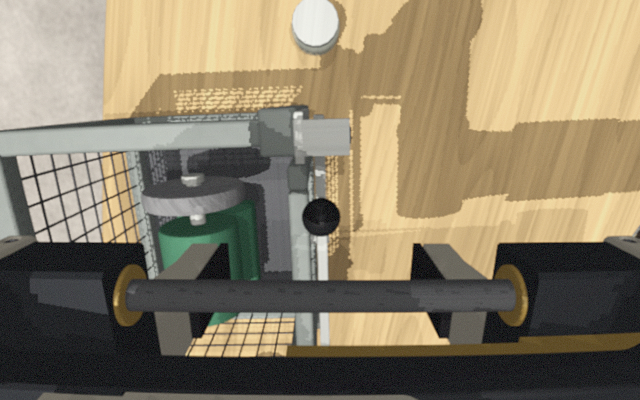

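Run:
```python
from h import *
p=snap('scene');save(p,'s2.png',(210,130,390,250),4.4)
```

```text
(no output)
```

View pics/s2.png

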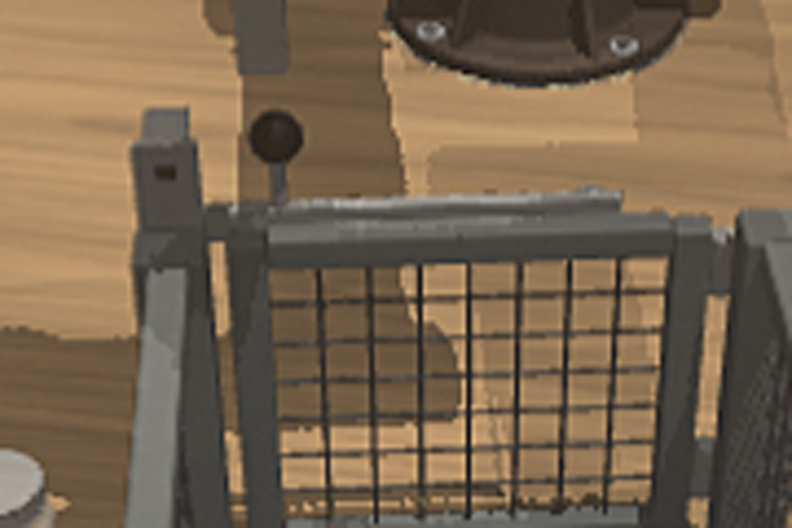

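Run:
```python
from h import *
p=vision.snapshot('wrist');print(p['mtx'],p['dist'],np.array(p['tool_from_camera']).round(4))
```

```text
[[358.57317004   0.         320.02318666]
 [  0.         358.57317004 203.43785379]
 [  0.           0.           1.        ]] [-0.05654323  0.          0.          0.          0.        ] [[-0.000e+00 -9.616e-01 -2.745e-01  7.490e-02]
 [ 1.000e+00 -1.000e-04  3.000e-04  1.300e-03]
 [-3.000e-04 -2.745e-01  9.616e-01 -1.710e-01]
 [ 0.000e+00  0.000e+00  0.000e+00  1.000e+00]]
```

```bash
python3 -m handwheel '[[[0.0009,0.0004,0.01,0,0],[0,0,0.015,0,0],[0,0,0.015,0,0],[0,0,0.012,0,0.3],[0,0,0.006,0,0.5],[0,0,0,0,0.6],[0,0,0,0,0.6],[0,0,0,0,0.6],[0,0,0,0,0.6]]]'; python3 b.py w3.png
python3 - <<'E'
from h import *
save(snap('scene'),'s3.png',(210,100,390,220),4.4)
E
```

```text
clock: 8.13
tool_pos: [0.6329, -0.065, 0.2838]
orientation: [-179.9, -0.0, -80.4]
force: [0.7, -0.8, -0.1]
opening: 0.0534
8.1333 [ 0.63292157 -0.0650401   0.28376767] [-1.79909437e+02 -1.09274051e-02 -8.03726009e+01] [ 0.73576652 -0.77616145 -0.1156356 ] 0.053410947873982026
0.85 [ 297  228   49   51 1926] [320.64278297 253.20924195]
(319.9375, 253.1875) 25.51311683654785
[ 0.6312589  -0.06511321  0.285     ] tool [-0.00020575  0.00164953 -0.00123498]
[ 0.6316179  -0.06506441  0.285     ] tool [-0.00019382  0.00128743 -0.00123441]
[319.4, 255.5] [ 0.63167469 -0.06374511  0.285     ] tool [-0.00148504  0.00101079 -0.00123422]
```

View pics/w3.png

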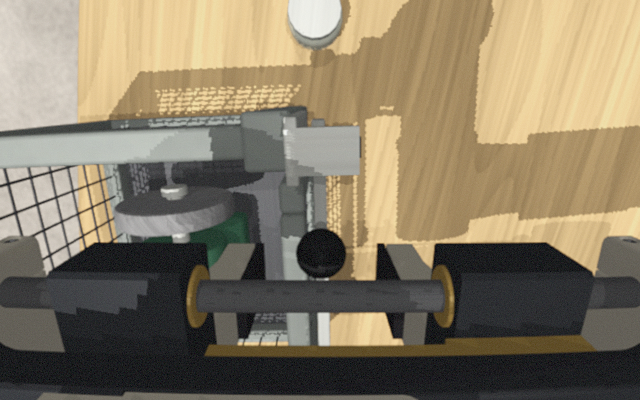

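View pics/s3.png

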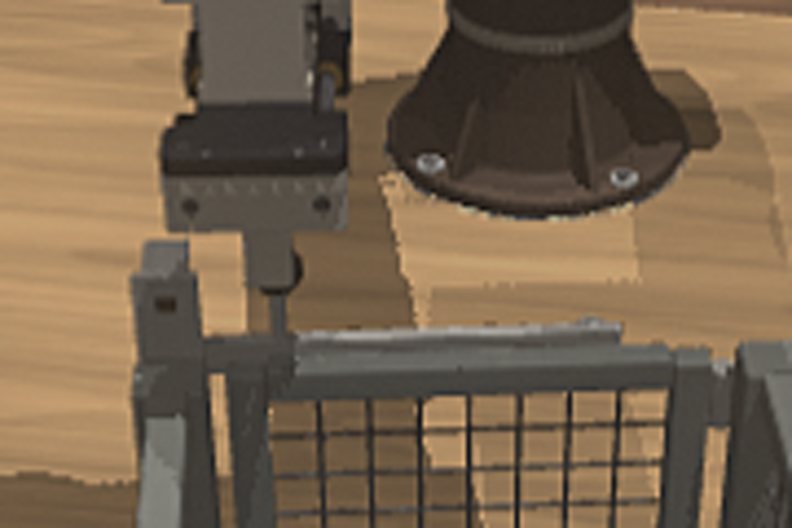

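The jaws are centred on the ball: inner edges at columns 264 and 377, ball centre at 321. Closing now.

```bash
python3 -m handwheel '[[[-0.001,0,0,0,0.7],[0,0,0,0,0.8],[0,0,0,0,1],[0,0,0,0,1],[0,0,0,0,1],[0,0,0,0,1],[0,0,0,0,1],[0,0,0,0,1],[0,0,0,0,1],[0,0,0,0,1]]]'
python3 - <<'E'
from h import *
o=telemetry.get_obs();print(o['tool_pos'],o['force'],o['moment'],o['opening'])
th=np.arange(0,.25,.02)
# ball rel. start
for t in th: print(round(t,2),'up',round(1e3*(155*np.sin(t)+50*np.cos(t)-50)/1e3,2),'left',round(155-155*np.cos(t)+50*np.sin(t),2),'rise of bar top@208',round(208*np.sin(t)-10*(1-np.cos(t)),1))
E
```

```text
clock: 9.17
tool_pos: [0.6331, -0.0644, 0.2849]
orientation: [-179.8, -0.1, -80.4]
force: [-1.6, -0.0, 9.0]
opening: 0.0005
[ 0.63307465 -0.06436196  0.28494081] [-1.58566096 -0.02481857  9.01178051] [0.25439377 0.59477864 0.03927733] 0.0004899658555000137
0.0 up 0.0 left 0.0 rise of bar top@208 0.0
0.02 up 3.09 left 1.03 rise of bar top@208 4.2
0.04 up 6.16 left 2.12 rise of bar top@208 8.3
0.06 up 9.2 left 3.28 rise of bar top@208 12.5
0.08 up 12.23 left 4.49 rise of bar top@208 16.6
0.1 up 15.22 left 5.77 rise of bar top@208 20.7
0.12 up 18.2 left 7.1 rise of bar top@208 24.8
0.14 up 21.14 left 8.49 rise of bar top@208 28.9
0.16 up 24.06 left 9.95 rise of bar top@208 33.0
0.18 up 26.94 left 11.46 rise of bar top@208 37.1
0.2 up 29.8 left 13.02 rise of bar top@208 41.1
0.22 up 32.62 left 14.65 rise of bar top@208 45.2
0.24 up 35.41 left 16.33 rise of bar top@208 49.2
```

```bash
python3 b.py w4.png
python3 - <<'E'
from h import *
save(snap('scene'),'s4.png',(210,100,390,220),4.4)
E
```

```text
9.1667 [ 0.63307465 -0.06436196  0.28494081] [-1.79822787e+02 -6.69292626e-02 -8.03544426e+01] [-1.58566096 -0.02481857  9.01178051] 0.0004899658555000137
0.95 [299 226  45  28 583] [320.64665523 236.45797599]
(321.0, 241.5) 22.005781173706055
[ 0.63287758 -0.07304999  0.285     ] tool [ 8.53225568e-03  1.64983052e-03 -5.43297847e-05]
[ 0.63223601 -0.07036217  0.285     ] tool [ 5.77493471e-03  1.83196186e-03 -5.81140511e-05]
[319.6, 250.3] [ 0.63212773 -0.06543863  0.285     ] tool [ 9.02859372e-04  1.11374995e-03 -6.15839322e-05]
```

View pics/w4.png

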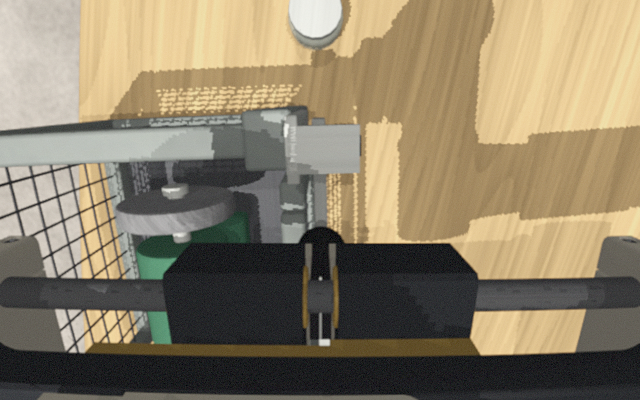

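View pics/s4.png

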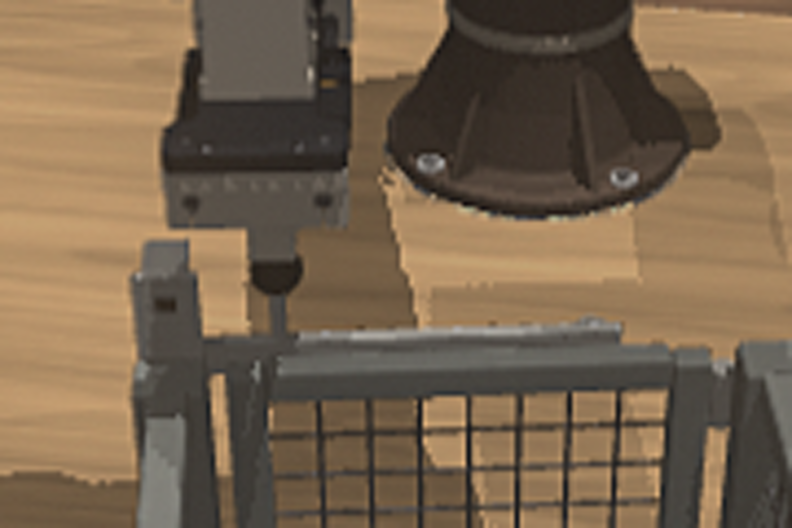

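Run:
```python
from h import *
o=telemetry.get_obs();T=T_tool(o);p=snap('scene');t=snap('top');w=snap('wrist')
for n,q in (('tip',(0,0,.017)),('tip far edge',(-0.0095,-.012,.017)),('tcp',(0,0,0))):
    X=(T@np.r_[q,1])[:3];print(n,X,proj(p,X),proj(t,X),proj(w,X))
for x in ((.632,-.0645,.285),):print('ball',proj(p,x),proj(t,x),proj(w,x))
for nm,pp in (('s',p),('t',t)):
  for r in place_of('bar_ball',pp)[:1]:print(nm,r)
save(t,'t4.png',(320,130,440,250),5)
save(w,'w4b.png',(240,200,400,360),4)
```

```text
tip [ 0.63312637 -0.06437788  0.26791842] [[272.11288189 167.42329609]] [[373.66959365 185.62803227]] [[317.63621542 239.59045715]]
tip far edge [ 0.64336502 -0.05300162  0.26794435] [[276.37002978 170.50979553]] [[367.66044887 180.66484027]] [[296.60354202 255.13503641]]
tcp [ 0.63307162 -0.06436736  0.28491833] [[271.73599083 160.79416432]] [[374.65454838 184.22447758]] [[317.43838019 251.80118756]]
ball [[271.77637537 160.48231596]] [[374.75307298 184.76538515]] [[319.52598786 251.95456736]]
s {'xy': [273.6, 161.5], 'conf': 0.83}
```

View pics/w4b.png

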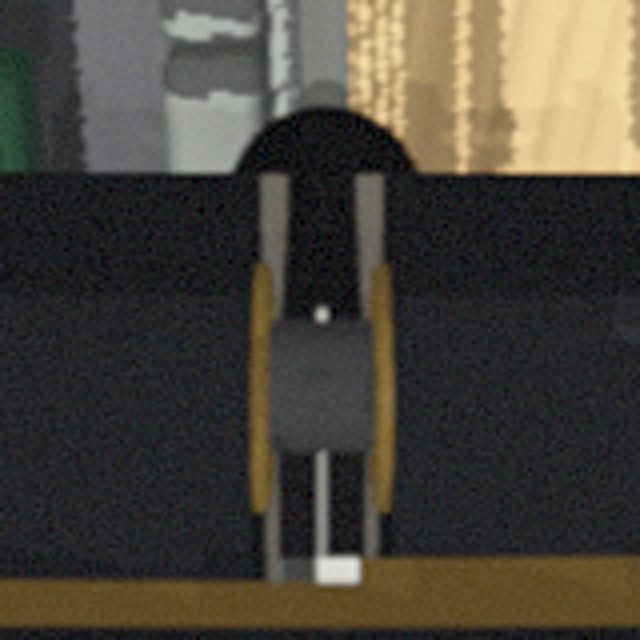

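Run:
```python
from h import *
o=telemetry.get_obs();T=T_tool(o);p=snap('scene')
for z in (-.03,-.045,-.06,-.075,-.09):
    print('body near bottom corners',z,[proj(p,(T@np.r_[x,-.0965,z,1])[:3]).round(1).tolist() for x in (-.039,.039)])
for z in (.017,.0,-.013):
    print('finger',z,[proj(p,(T@np.r_[x,-.021,z,1])[:3]).round(1).tolist() for x in (-.0095,.0095)])
save(p,'s5.png',(215,60,335,180),5)
```

```text
body near bottom corners -0.03 [[[289.3, 174.9]], [[248.9, 175.5]]]
body near bottom corners -0.045 [[[289.1, 168.5]], [[248.3, 169.1]]]
body near bottom corners -0.06 [[[288.9, 161.9]], [[247.7, 162.6]]]
body near bottom corners -0.075 [[[288.7, 155.2]], [[247.1, 155.9]]]
body near bottom corners -0.09 [[[288.4, 148.4]], [[246.5, 149.1]]]
finger 0.017 [[[276.3, 172.9]], [[267.3, 173.1]]]
finger 0.0 [[[275.9, 166.2]], [[266.8, 166.4]]]
finger -0.013 [[[275.6, 161.0]], [[266.5, 161.2]]]
```

View pics/s5.png

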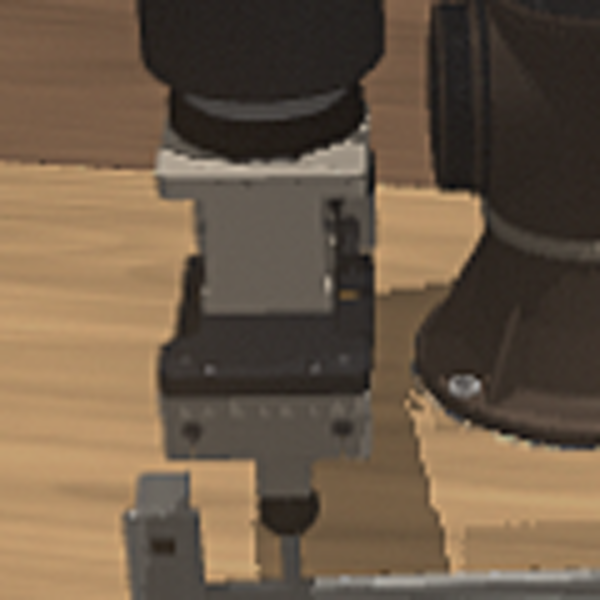

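The stated frame and the pictures disagree. The scene view puts the fingertips and gripper body about 32 mm higher than the telemetry TCP implies: fingertip row 159 against 167–173 expected, body edge row 152 against 168. The jaws therefore closed over the ball's cap and slipped off upwards. I'll back off, open, and go about 32 mm lower, checking force and pictures on the way.

```bash
python3 -m handwheel '[[[0,0,-0.006,0,1],[0,0,-0.006,0,0.6],[0,0,0,0,0],[0,0,0,0,0],[0,0,0,0,0],[0,0,0,0,0],[0,0,0,0,0],[0,0,0,0,0]]]'
python3 -m handwheel '[[[0,0,0.005,0,0],[0,0,0.006,0,0],[0,0,0.006,0,0],[0,0,0.005,0,0],[0,0,0,0,0],[0,0,0,0,0]]]'
python3 b.py w6.png
python3 - <<'E'
from h import *
save(snap('scene'),'s6.png',(215,80,335,200),5)
E
```

```text
clock: 10.33
tool_pos: [0.6322, -0.0641, 0.2944]
orientation: [180.0, -0.0, -80.4]
force: [-0.0, 1.0, -0.7]
opening: 0.0415
clock: 10.83
tool_pos: [0.6321, -0.0641, 0.2722]
orientation: [179.9, -0.0, -80.4]
force: [0.5, 0.2, -0.1]
opening: 0.0816
10.8333 [ 0.63209692 -0.06407296  0.27218338] [ 1.79939329e+02 -3.68477584e-03 -8.03721463e+01] [ 0.54109885  0.18607721 -0.10474348] 0.08160420639583345
0.76 [ 294  234   52   46 1973] [319.25088697 258.76685251]
(319.3063659667969, 260.595947265625) 26.74424934387207
[ 0.63150406 -0.06621589  0.285     ] tool [ 0.00201441  0.00095648 -0.01281548]
[ 0.63131764 -0.06527295  0.285     ] tool [ 0.00105357  0.00098257 -0.01281552]
[317.1, 261.5] [ 0.63228668 -0.0646263   0.285     ] tool [ 5.78100285e-04 -8.09677942e-05 -1.28166722e-02]
```

View pics/s6.png

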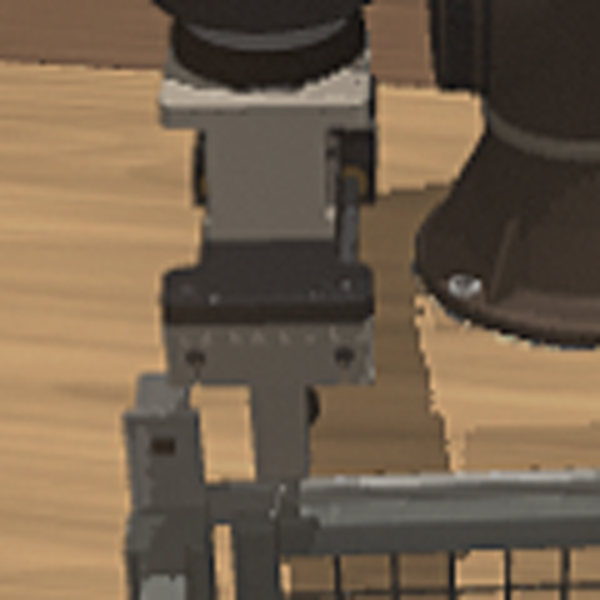

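View pics/w6.png

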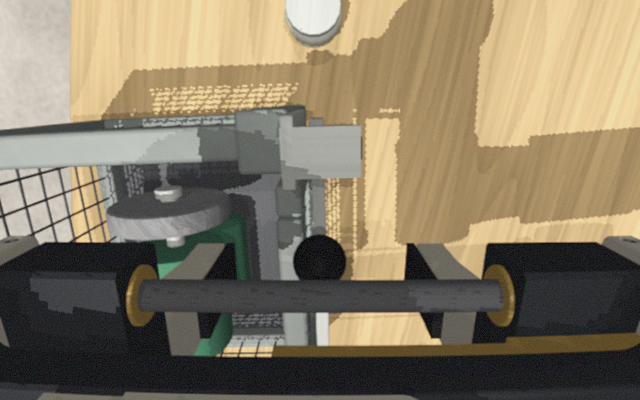

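Run:
```python
from h import *
o=telemetry.get_obs();T=T_tool(o);p=snap('scene')
for y in (-.041,-.062):
  for z in (.017,.0,-.015,-.03):
    print('finger',y,z,[proj(p,(T@np.r_[x,y,z,1])[:3]).round(1).tolist() for x in (-.0095,.0095)])
for z in (-.045,-.06,-.075,-.09):
    print('body',z,proj(p,(T@np.r_[0,-.0965,z,1])[:3]).round(1))
```

```text
finger -0.041 0.017 [[[276.4, 182.8]], [[267.3, 183.0]]]
finger -0.041 0.0 [[[276.0, 176.2]], [[266.9, 176.4]]]
finger -0.041 -0.015 [[[275.7, 170.3]], [[266.5, 170.4]]]
finger -0.041 -0.03 [[[275.4, 164.2]], [[266.1, 164.3]]]
finger -0.062 0.017 [[[276.1, 188.8]], [[266.9, 189.0]]]
finger -0.062 0.0 [[[275.7, 182.1]], [[266.4, 182.3]]]
finger -0.062 -0.015 [[[275.4, 176.1]], [[266.0, 176.3]]]
finger -0.062 -0.03 [[[275.1, 170.0]], [[265.6, 170.2]]]
body -0.045 [[269.2 173.8]]
body -0.06 [[268.8 167.4]]
body -0.075 [[268.4 160.8]]
body -0.09 [[267.9 154.1]]
```

```bash
python3 -m handwheel '[[[0.0005,-0.0005,0.005,0,0],[0,0,0.006,0,0],[0,0,0.006,0,0.2],[0,0,0.004,0,0.4],[0,0,0,0,0.6],[0,0,0,0,0.6],[0,0,0,0,0.6]]]'; python3 -m handwheel '[[[0,0,0,0,0.65],[0,0,0,0,0.65],[0,0,0,0,0.65],[0,0,0,0,0.65],[0,0,0,0,0.65]]]'
python3 b.py w7.png
python3 - <<'E'
from h import *
save(snap('scene'),'s7.png',(215,80,335,200),5)
E
```

```text
clock: 11.67
tool_pos: [0.633, -0.0645, 0.2519]
orientation: [-180.0, -0.0, -80.4]
force: [-0.4, 0.5, -0.9]
opening: 0.0598
clock: 12.08
tool_pos: [0.6329, -0.0644, 0.2519]
orientation: [-180.0, -0.0, -80.4]
force: [0.2, -0.4, -1.4]
opening: 0.0317
12.0833 [ 0.63293283 -0.0644307   0.25188766] [-1.79988115e+02 -1.46639640e-03 -8.03723492e+01] [ 0.18989709 -0.4027272  -1.36225503] 0.031735775847026894
0.7 [ 292  252   59   28 1229] [320.76647681 268.05044752]
(321.0, 277.0) 29.017335891723633
[ 0.6324973  -0.07168107  0.285     ] tool [ 0.00707626  0.00163512 -0.0331125 ]
[ 0.63169484 -0.06756018  0.285     ] tool [ 0.00287921  0.00173708 -0.03311262]
[319.1, 283.0] [ 0.6320178  -0.06461074  0.285     ] tool [ 2.53213554e-05  9.25390073e-04 -3.31125294e-02]
```

View pics/s7.png

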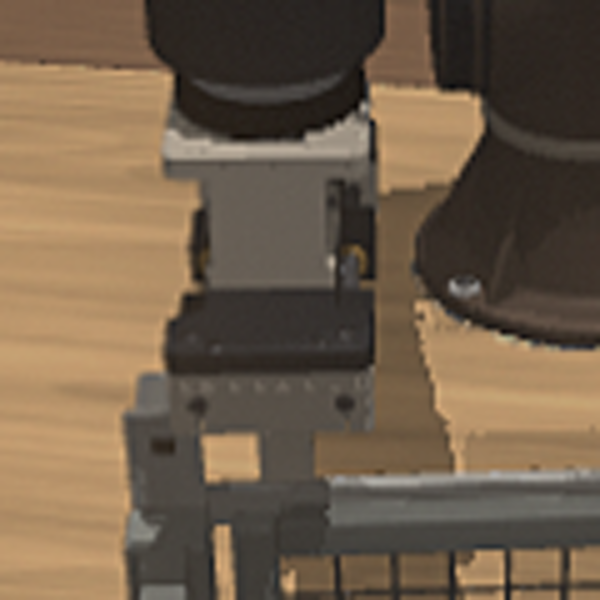

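View pics/w7.png

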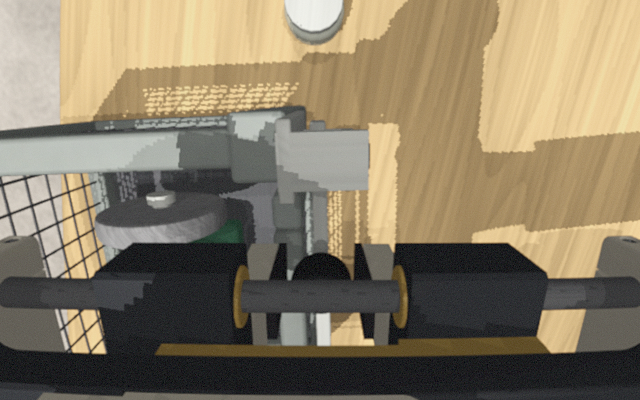

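```bash
python3 -m handwheel '[[[0,0,0,0,0.7],[0,0,0,0,0.72],[0,0,0,0,0.8],[0,0,0,0,1],[0,0,0,0,1],[0,0,0,0,1]]]';  python3 -c "
from h import *
o=telemetry.get_obs();print(o['tool_pos'],o['orientation'],o['force'],o['moment'],o['opening'])"
```

```text
clock: 12.78
tool_pos: [0.6327, -0.0645, 0.2517]
orientation: [180.0, -0.0, -80.4]
force: [-0.3, 0.4, 0.6]
opening: 0.024
[ 0.63270554 -0.06447781  0.25172853] [ 1.79978298e+02 -2.67346504e-05 -8.03766116e+01] [-0.3295746   0.39467673  0.57680558] [ 0.03561742  0.47628441 -0.00101812] 0.024026255952039045
```

```bash
python3 -m handwheel '[[[-0.0003,0,-0.001,0,1],[-0.0003,0,-0.001,0,1],[-0.0003,0,-0.001,0,1],[-0.0004,0,-0.001,0,1],[-0.0004,0,-0.001,0,1],[0,0,0,0,1],[0,0,0,0,1]]]';  cat > f.py <<'E'
from h import *
L=[]
o=telemetry.get_obs()
print(o['clock'],'pos',np.round(o['tool_pos'],4),np.round(o['orientation'],2),'F',np.round(o['force'],2),'M',np.round(o['moment'],2),o['opening'])
f=T_tool(o)[:3,:3].T@np.array(o['force']);print('tool F',f.round(2))
E
python3 f.py
python3 - <<'E'
from h import *
save(snap('scene'),'s8.png',(215,80,335,200),5)
E
```

```text
clock: 13.37
tool_pos: [0.6324, -0.0628, 0.2567]
orientation: [180.0, -0.0, -80.4]
force: [-2.1, -1.5, -2.5]
opening: 0.0243
13.3667 pos [ 0.6324 -0.0628  0.2567] [179.97  -0.   -80.38] F [-2.06 -1.47 -2.5 ] M [-0.43  0.61  0.01] 0.02429979221396765
tool F [1.11 2.27 2.5 ]
```

View pics/s8.png

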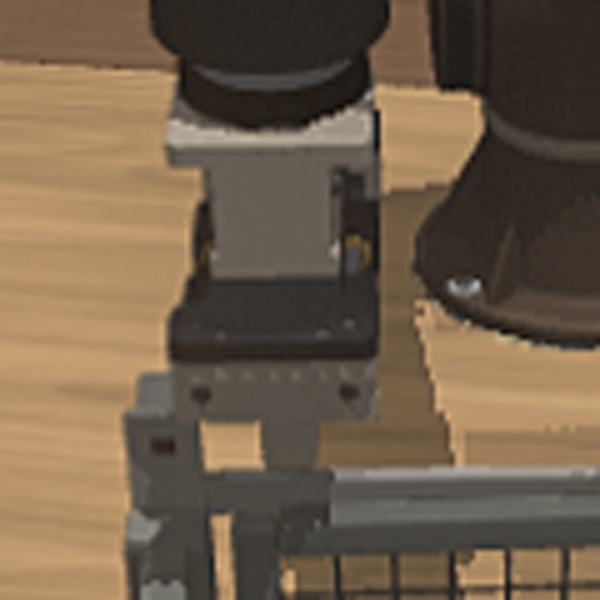

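Run:
```python
from h import *
p=snap('scene');w=snap('wrist')
T=np.eye(4);T[:3,:3]=R.from_euler('xyz',[-179.986,-.029,-80.372],degrees=True).as_matrix();T[:3,3]=[0.63294438,-0.064229,0.34137015]
w['T']=T@np.array(w['tool_from_camera'])
for a,b in (((350,120),(243,154.5)),((350,155),(252.7,154.5))):
    X=tri([(w,a),(p,b)]);print(X,proj(w,X),proj(p,X))
save(w,'w9.png',(200,80,400,230),4)
```

```text
[ 0.62408275 -0.12993449  0.28919404] [[350.18555293 121.16450117]] [[242.67467735 154.55381578]]
[ 0.62008367 -0.10914319  0.28849045] [[350.11660688 155.56514746]] [[252.53839447 154.54387677]]
```

View pics/w9.png

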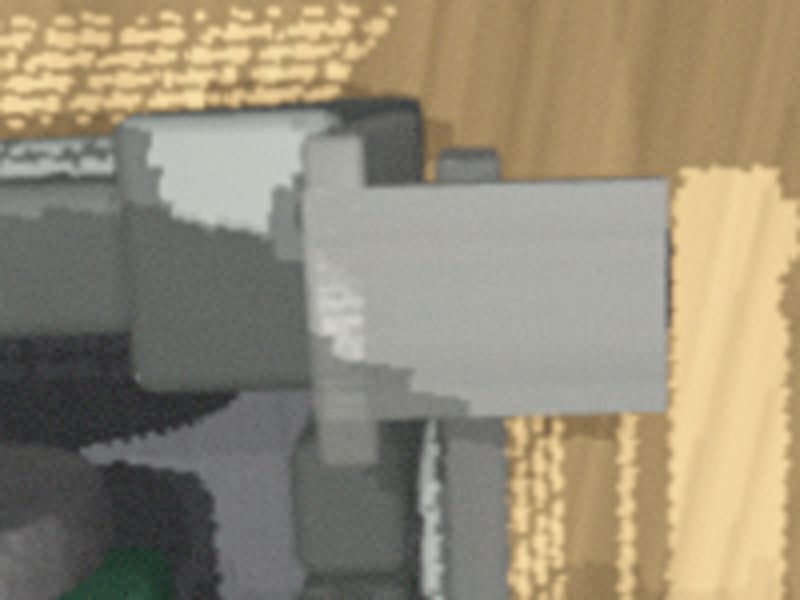

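The keeper arm's top triangulates to about 0.289 m, so the buffer's underside is at about 0.269 m and contact should come at roughly 17 mm of ball lift. I'm continuing along the arc with force checks.

```bash
python3 -m handwheel '[[[-0.0004,0,-0.001,0,1],[-0.0004,0,-0.001,0,1],[-0.0004,0,-0.001,0,1],[0,0,0,0,1]]]'; python3 f.py;  python3 -m handwheel '[[[-0.0004,0,-0.001,0,1],[-0.0004,0,-0.001,0,1],[-0.0004,0,-0.001,0,1],[0,0,0,0,1],[0,0,0,0,1]]]'; python3 f.py
```

```text
clock: 13.85
tool_pos: [0.6322, -0.0616, 0.26]
orientation: [180.0, -0.0, -80.4]
force: [-3.4, -1.4, -1.5]
opening: 0.0243
13.85 pos [ 0.6322 -0.0616  0.26  ] [179.98  -0.   -80.38] F [-3.44 -1.35 -1.52] M [-0.68  1.07 -0.01] 0.024341077537001016
tool F [0.76 3.62 1.52]
clock: 14.27
tool_pos: [0.632, -0.0605, 0.2628]
orientation: [180.0, -0.0, -80.4]
force: [-3.3, -2.7, -0.8]
opening: 0.024
14.2667 pos [ 0.632  -0.0605  0.2628] [ 1.7998e+02 -1.0000e-02 -8.0380e+01] F [-3.33 -2.66 -0.76] M [-0.97  1.33 -0.  ] 0.023966433458917066
tool F [2.07 3.73 0.76]
```

```bash
python3 -m handwheel '[[[0,0.0005,0,0,1],[0,0,0,0,1]]]'; python3 f.py;  python3 -m handwheel '[[[-0.0004,0,-0.001,0,1],[-0.0004,0,-0.001,0,1],[0,0,0,0,1],[0,0,0,0,1]]]'; python3 f.py
```

```text
clock: 14.43
tool_pos: [0.632, -0.0605, 0.2629]
orientation: [-180.0, -0.0, -80.4]
force: [-3.5, -1.9, -1.4]
opening: 0.0241
14.4333 pos [ 0.632  -0.0605  0.2629] [-179.96   -0.    -80.37] F [-3.53 -1.88 -1.37] M [-0.8   0.79 -0.04] 0.024114367955129244
tool F [1.27 3.8  1.37]
clock: 14.77
tool_pos: [0.6318, -0.0596, 0.2649]
orientation: [-180.0, -0.0, -80.4]
force: [-1.9, -3.1, -2.1]
opening: 0.0245
14.7667 pos [ 0.6318 -0.0596  0.2649] [-179.97   -0.    -80.37] F [-1.92 -3.07 -2.12] M [-0.85  0.55 -0.04] 0.024515885132171362
tool F [2.7  2.41 2.12]
```

```bash
python3 -m handwheel '[[[-0.0003,0.0002,-0.0005,0,1],[0,0,0,0,1]]]'; python3 f.py;  python3 -m handwheel '[[[-0.0002,0,-0.0005,0,1],[0,0,0,0,1]]]'|grep force; python3 f.py
```

```text
clock: 14.93
tool_pos: [0.6317, -0.0594, 0.2655]
orientation: [-179.9, -0.0, -80.4]
force: [0.2, -1.5, -2.2]
opening: 0.0243
14.9333 pos [ 0.6317 -0.0594  0.2655] [-1.7995e+02 -1.0000e-02 -8.0370e+01] F [ 0.24 -1.46 -2.16] M [-0.9   0.18  0.02] 0.024260148039846482
tool F [1.47 0.01 2.16]
force: [0.6, -3.5, -0.9]
15.1 pos [ 0.6317 -0.0592  0.266 ] [-1.7995e+02 -1.0000e-02 -8.0370e+01] F [ 0.6  -3.46 -0.93] M [-0.89 -0.1   0.01] 0.02406204698697133
tool F [ 3.51 -0.01  0.93]
```

```bash
python3 -m handwheel '[[[-0.0003,0,-0.0005,0,1],[0,0,0,0,1]]]'|grep force; python3 f.py
```

```text
force: [0.7, -2.6, -2.1]
15.2667 pos [ 0.6316 -0.0589  0.2666] [-1.7995e+02 -1.0000e-02 -8.0370e+01] F [ 0.67 -2.62 -2.15] M [-1.08 -0.29 -0.01] 0.023850900839006945
tool F [ 2.7  -0.22  2.15]
```

```bash
python3 -m handwheel '[[[-0.0002,0,-0.0005,0,1],[0,0,0,0,1]]]'|grep force; python3 f.py
```

```text
force: [0.6, -2.9, -1.5]
15.4333 pos [ 0.6315 -0.0587  0.267 ] [-1.7996e+02 -1.0000e-02 -8.0370e+01] F [ 0.61 -2.88 -1.49] M [-1.08 -0.5  -0.01] 0.02432159782130353
tool F [ 2.94 -0.12  1.49]
```

```bash
python3 -m handwheel '[[[-0.0001,0,-0.0005,0,1],[0,0,0,0,1]]]'|grep force; python3 f.py
```

```text
force: [0.7, -3.3, -2.0]
15.6 pos [ 0.6313 -0.0586  0.2674] [-179.98    0.    -80.37] F [ 0.7  -3.26 -2.04] M [-1.02 -0.53 -0.04] 0.02415815535329116
tool F [ 3.33 -0.14  2.04]
```

```bash
python3 -m handwheel '[[[-0.0002,0,-0.0005,0,1],[0,0,0,0,1]]]'|grep force; python3 f.py
```

```text
force: [0.7, -3.4, -1.6]
15.7667 pos [ 0.6312 -0.0584  0.2679] [-179.99   -0.    -80.37] F [ 0.72 -3.38 -1.61] M [-1.04 -0.5   0.01] 0.024594802750248404
tool F [ 3.45 -0.14  1.61]
```

```bash
python3 -m handwheel '[[[-0.0002,0,-0.0005,0,1],[0,0,0,0,1]]]'|grep force; python3 f.py
```

```text
force: [0.9, -2.8, -1.5]
15.9333 pos [ 0.6311 -0.0582  0.2683] [-180.      0.    -80.38] F [ 0.85 -2.82 -1.46] M [-1.01 -0.42  0.  ] 0.024140669233296275
tool F [ 2.93 -0.37  1.46]
```

```bash
python3 -m handwheel '[[[-0.0002,0,-0.0005,0,1],[0,0,0,0,1]]]'|grep force; python3 f.py
```

```text
force: [0.9, -3.2, -1.5]
16.1 pos [ 0.631  -0.058   0.2688] [180.     0.   -80.37] F [ 0.89 -3.23 -1.45] M [-0.99 -0.42 -0.04] 0.02423573600234973
tool F [ 3.33 -0.33  1.45]
```

```bash
python3 -m handwheel '[[[-0.0002,0,-0.0005,0,1],[0,0,0,0,1]]]'|grep force; python3 f.py
```

```text
force: [0.8, -2.0, -0.8]
16.2667 pos [ 0.631  -0.0578  0.2693] [179.99   0.   -80.37] F [ 0.84 -2.01 -0.79] M [-0.86 -0.34 -0.04] 0.02439765887893315
tool F [ 2.12 -0.49  0.79]
```

Run:
```python
from h import *
save(snap('scene'),'s10.png',(215,100,375,220),5)
save(snap('wrist'),'w10.png',(200,60,400,210),4)
```

```text
(no output)
```

View pics/s10.png

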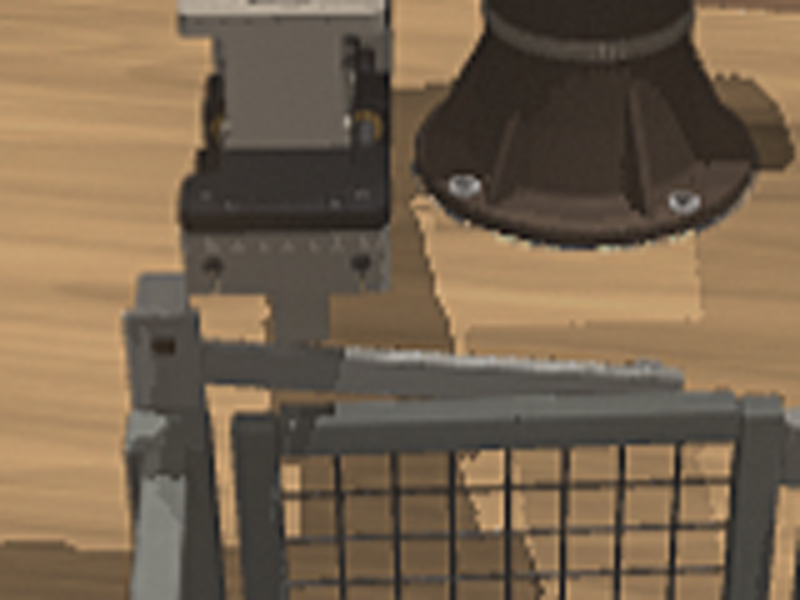

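View pics/w10.png

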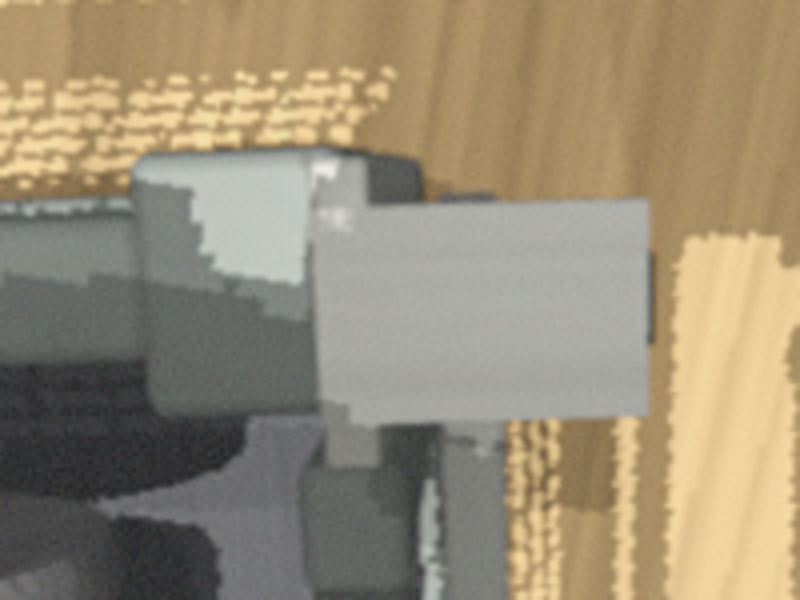

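The bar is clearly raised, with its end at about (205,360) in the enlarged scene view, and there's no contact load yet. Continuing.

```bash
python3 -m handwheel '[[[-0.0002,0,-0.0005,0,1],[0,0,0,0,1]]]'|grep force; python3 f.py
```

```text
force: [1.1, -2.3, -2.0]
16.5333 pos [ 0.631  -0.0576  0.2697] [ 1.7999e+02  1.0000e-02 -8.0370e+01] F [ 1.13 -2.27 -1.95] M [-0.85 -0.29 -0.02] 0.024350607202663296
tool F [ 2.43 -0.73  1.95]
```

```bash
python3 -m handwheel '[[[-0.0002,0,-0.0005,0,1],[0,0,0,0,1]]]'|grep force; python3 f.py
```

```text
force: [-0.2, -1.5, -1.1]
16.7 pos [ 0.6309 -0.0573  0.2703] [ 1.7999e+02  1.0000e-02 -8.0370e+01] F [-0.25 -1.47 -1.14] M [-0.69 -0.15 -0.05] 0.0241687337178818
tool F [1.41 0.49 1.14]
```

```bash
python3 -m handwheel '[[[-0.0002,0,-0.0005,0,1],[0,0,0,0,1]]]'|grep force; python3 f.py
```

```text
force: [0.2, -1.4, -2.2]
16.8667 pos [ 0.6309 -0.0571  0.2707] [ 1.7999e+02  1.0000e-02 -8.0370e+01] F [ 0.19 -1.39 -2.17] M [-0.6  -0.2  -0.01] 0.024079561889632475
tool F [1.4  0.05 2.17]
```

```bash
python3 -m handwheel '[[[-0.0002,0,-0.0005,0,1],[0,0,0,0,1]]]'|grep force; python3 f.py
```

```text
force: [0.3, -1.5, -3.1]
17.0333 pos [ 0.6308 -0.0569  0.2712] [ 1.7999e+02  1.0000e-02 -8.0370e+01] F [ 0.32 -1.47 -3.08] M [-0.5  -0.12  0.01] 0.02415275663392895
tool F [ 1.5  -0.07  3.08]
```

```bash
python3 -m handwheel '[[[0,0,0,0,1]]]'|grep force; python3 -m handwheel '[[[-0.0001,0,-0.0003,0,1],[0,0,0,0,1]]]'|grep force; python3 f.py
```

```text
force: [-0.5, -0.8, -2.4]
force: [0.6, -1.0, -3.8]
17.2833 pos [ 0.6309 -0.0569  0.2714] [ 1.7999e+02  1.0000e-02 -8.0370e+01] F [ 0.56 -1.04 -3.82] M [-0.45 -0.22 -0.01] 0.02445695167731911
tool F [ 1.12 -0.38  3.82]
```

```bash
python3 -m handwheel '[[[-0.0002,0,-0.0004,0,1],[0,0,0,0,1]]]'|grep force; python3 f.py; python3 -m handwheel '[[[0,0,0,0,1]]]'|grep force;python3 -m handwheel '[[[0,0,0,0,1]]]'|grep force
```

```text
force: [0.8, -1.6, -4.8]
17.45 pos [ 0.6308 -0.0567  0.2716] [ 1.7997e+02  1.0000e-02 -8.0380e+01] F [ 0.79 -1.63 -4.77] M [-0.63 -0.49 -0.05] 0.024169723563475645
tool F [ 1.74 -0.5   4.77]
force: [1.3, -1.5, -5.4]
force: [0.9, -1.9, -5.7]
```

Contact: the downward load at the ball rose from about 1.5 N to 5.6 N at 19.9 mm of lift, which is about 3 N at the buffer. That puts the buffer at about 0.271 m, matching the picture estimate. I'll ease off 0.4 mm and begin the swing slowly.

```bash
python3 -m handwheel '[[[0.0001,0,0.0004,0,1],[0,0,0,0,1]]]'|grep force; python3 f.py; python3 -m handwheel '[[[0,0.001,0,0.005,1],[-0.0001,0.0021,0,0.01,1],[-0.0001,0.0021,0,0.01,1],[-0.0001,0.0021,0,0.01,1],[0,0,0,0,1]]]'; python3 f.py
```

```text
force: [0.1, -0.8, -4.5]
17.7833 pos [ 0.6308 -0.0568  0.2715] [ 1.7999e+02  1.0000e-02 -8.0370e+01] F [ 0.15 -0.82 -4.5 ] M [-0.39 -0.21 -0.07] 0.024342004135151432
tool F [ 0.83 -0.01  4.5 ]
clock: 18.2
tool_pos: [0.6232, -0.0577, 0.2716]
orientation: [180.0, 0.0, -82.4]
force: [1.5, -1.6, -5.7]
opening: 0.0242
18.2 pos [ 0.6232 -0.0577  0.2716] [ 1.800e+02  1.000e-02 -8.244e+01] F [ 1.5  -1.6  -5.65] M [-0.49 -0.57  0.02] 0.024213516613301306
tool F [ 1.79 -1.28  5.65]
```

```bash
python3 -m handwheel '[[[-0.0001,0.0021,0.0003,0.01,1],[-0.0001,0.0021,0,0.01,1],[-0.0001,0.0021,0,0.01,1],[-0.0001,0.0021,0,0.01,1],[-0.0001,0.0021,0,0.01,1],[0,0,0,0,1]]]'; python3 f.py
```

```text
clock: 18.7
tool_pos: [0.6125, -0.0586, 0.2716]
orientation: [180.0, -0.0, -85.3]
force: [0.1, -2.7, -3.1]
opening: 0.0241
18.7 pos [ 0.6125 -0.0586  0.2716] [ 1.7998e+02 -1.0000e-02 -8.5310e+01] F [ 0.09 -2.74 -3.14] M [-1.01  0.04 -0.01] 0.024083414603480933
tool F [2.74 0.14 3.14]
```

```bash
python3 -m handwheel '[[[-0.0001,0.0021,0,0.01,1],[-0.0001,0.0021,0,0.01,1],[-0.0001,0.0021,0,0.01,1],[-0.0001,0.0021,0,0.01,1],[-0.0001,0.0021,0,0.01,1],[-0.0001,0.0021,0,0.01,1],[0,0,0,0,1]]]'; python3 f.py;python3 - <<'E'
from h import *
save(snap('scene'),'s11.png',(195,90,355,210),5)
save(snap('wrist'),'w11.png')
E
```

```text
clock: 19.28
tool_pos: [0.6, -0.0589, 0.2717]
orientation: [-180.0, -0.0, -88.8]
force: [-0.0, -5.4, -0.4]
opening: 0.0241
19.2833 pos [ 0.6    -0.0589  0.2717] [-1.7999e+02 -3.0000e-02 -8.8760e+01] F [-0.03 -5.37 -0.4 ] M [-1.85  0.18 -0.02] 0.024100445075506242
tool F [5.37 0.15 0.41]
```

View pics/s11.png

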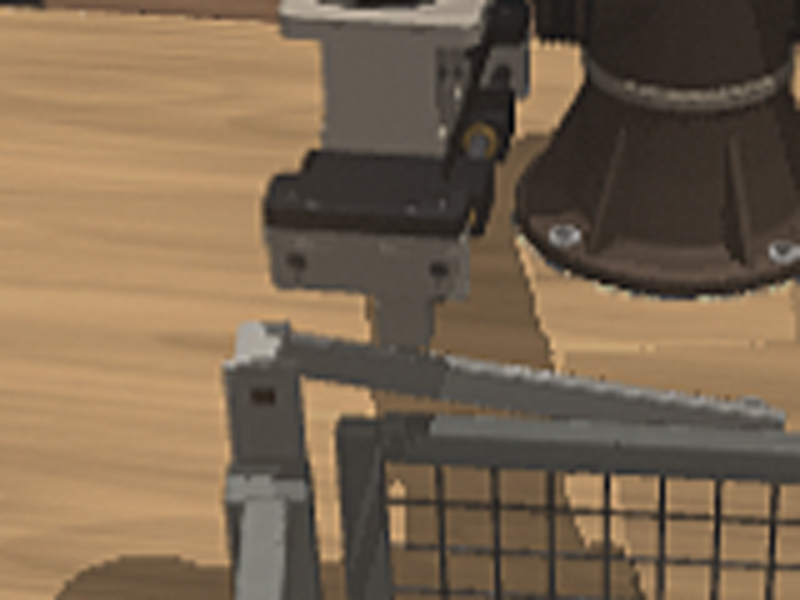

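View pics/w11.png

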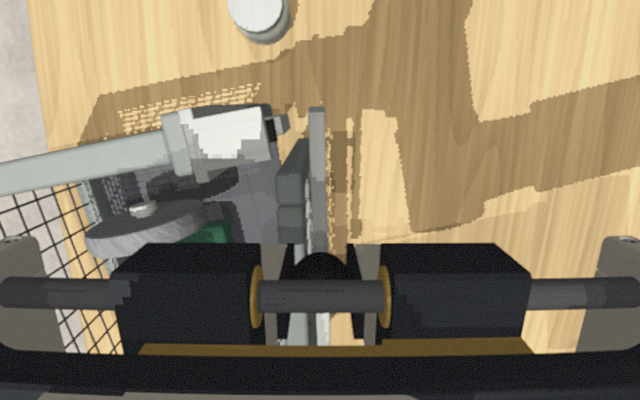

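The wrist view shows the bar's end at (317,115), clear outside the keeper at (270,130), with the gate about 8° open. A radial load of about 5 N has built up, so I'll shift slightly outward and continue.

```bash
python3 -m handwheel '[[[0.0004,0.003,0,0.014,1],[0.0004,0.0043,0,0.02,1],[-0.0001,0.0043,0,0.02,1],[-0.0001,0.0043,0,0.02,1],[-0.0001,0.0043,0,0.02,1],[-0.0001,0.0043,0,0.02,1],[-0.0001,0.0043,0,0.02,1],[-0.0001,0.0043,0,0.02,1]]]'; python3 f.py
```

```text
clock: 20.05
tool_pos: [0.5671, -0.0568, 0.2712]
orientation: [180.0, 0.0, -97.6]
force: [0.6, 0.3, -3.2]
opening: 0.0241
20.05 pos [ 0.5671 -0.0568  0.2712] [ 1.800e+02  3.000e-02 -9.761e+01] F [ 0.58  0.31 -3.18] M [ 0.16 -0.28  0.01] 0.024083406893532208
tool F [-0.39 -0.54  3.18]
```

```bash
python3 -m handwheel '[[[-0.0002,0.0043,0,0.02,1],[-0.0002,0.0043,0,0.02,1],[-0.0002,0.0043,0,0.02,1],[-0.0002,0.0043,0,0.02,1],[-0.0002,0.0043,0,0.02,1],[-0.0002,0.0043,0,0.02,1],[-0.0002,0.0043,0,0.02,1],[-0.0002,0.0043,0,0.02,1],[-0.0002,0.0043,0,0.02,1],[-0.0002,0.0043,0,0.02,1]]]'; python3 f.py
```

```text
clock: 20.88
tool_pos: [0.5256, -0.046, 0.2714]
orientation: [-180.0, -0.0, -109.1]
force: [0.6, -2.0, -2.7]
opening: 0.0241
20.8833 pos [ 0.5256 -0.046   0.2714] [-1.8000e+02 -2.0000e-02 -1.0909e+02] F [ 0.6  -1.99 -2.67] M [-0.65 -0.12 -0.03] 0.024051387277573374
tool F [ 1.68 -1.22  2.67]
```

```bash
python3 -m handwheel '[[[0,0.0043,0,0.02,1],[-0.0002,0.0043,0,0.02,1],[-0.0002,0.0043,0,0.02,1],[-0.0002,0.0043,0,0.02,1],[-0.0002,0.0043,0,0.02,1],[-0.0002,0.0043,0,0.02,1],[-0.0002,0.0043,0,0.02,1],[-0.0002,0.0043,0,0.02,1],[-0.0002,0.0043,0,0.02,1],[-0.0002,0.0043,0,0.02,1],[-0.0002,0.0043,0,0.02,1],[-0.0002,0.0043,0,0.02,1]]]'; python3 f.py
```

```text
clock: 21.88
tool_pos: [0.4796, -0.0224, 0.2714]
orientation: [180.0, -0.1, -122.8]
force: [-0.1, -3.5, -2.0]
opening: 0.0244
21.8833 pos [ 0.4796 -0.0224  0.2714] [ 1.8000e+02 -7.0000e-02 -1.2284e+02] F [-0.14 -3.51 -1.97] M [-1.07  0.25 -0.  ] 0.024356996235952888
tool F [ 3.02 -1.78  1.98]
```

```bash
python3 -m handwheel '[[[0.0002,0.0043,0,0.02,1],[0,0.0043,0,0.02,1],[-0.0002,0.0043,0,0.02,1],[-0.0002,0.0043,0,0.02,1],[-0.0002,0.0043,0,0.02,1],[-0.0002,0.0043,0,0.02,1],[-0.0002,0.0043,0,0.02,1],[-0.0002,0.0043,0,0.02,1],[-0.0002,0.0043,0,0.02,1],[-0.0002,0.0043,0,0.02,1],[-0.0002,0.0043,0,0.02,1]]]'; python3 f.py
```

```text
clock: 22.8
tool_pos: [0.4436, 0.0082, 0.2713]
orientation: [180.0, -0.1, -135.5]
force: [-1.4, -2.6, -1.6]
opening: 0.0242
22.8 pos [0.4436 0.0082 0.2713] [ 1.8000e+02 -7.0000e-02 -1.3545e+02] F [-1.36 -2.62 -1.64] M [-0.84  0.34 -0.05] 0.024225241237431316
tool F [ 2.8  -0.91  1.65]
```

```bash
python3 -m handwheel '[[[0,0.0043,0,0.02,1],[-0.0001,0.0043,0,0.02,1],[-0.0002,0.0043,0,0.02,1],[-0.0002,0.0043,0,0.02,1],[-0.0002,0.0043,0,0.02,1],[-0.0002,0.0043,0,0.02,1],[-0.0002,0.0043,0,0.02,1],[-0.0002,0.003,0,0.014,1],[-0.0001,0.0015,0,0.007,1],[0,0,0,0,1],[0,0,0,0,1]]]'; python3 f.py;python3 - <<'E'
from h import *
save(snap('scene'),'s12.png')
save(snap('top'),'t12.png')
E
```

```text
clock: 23.72
tool_pos: [0.422, 0.0352, 0.2711]
orientation: [180.0, -0.1, -144.6]
force: [-4.8, -3.1, -0.3]
opening: 0.024
23.7167 pos [0.422  0.0352 0.2711] [ 1.7998e+02 -1.2000e-01 -1.4455e+02] F [-4.78 -3.08 -0.32] M [-1.12  1.75 -0.03] 0.024046248467506953
tool F [5.68 0.26 0.34]
```

View pics/s12.png

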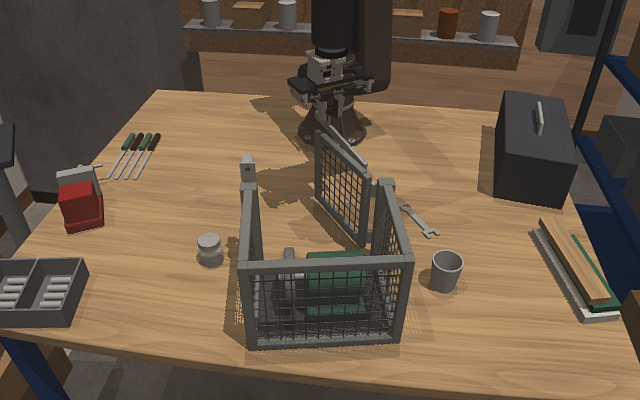

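View pics/t12.png

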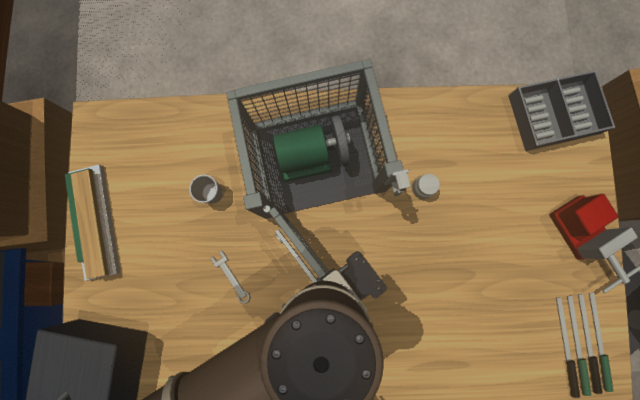

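Run:
```python
import numpy as np
from scipy.optimize import least_squares
P=np.array([(.6308,-.0568),(.6125,-.0586),(.6,-.0589),(.5671,-.0568),(.5256,-.046),(.4796,-.0224),(.4436,.0082),(.422,.0352)])
s=least_squares(lambda v:np.hypot(*(P-v[:2]).T)-v[2],[.606,.156,.213]);print(s.x,s.fun)
a=np.degrees(np.unwrap(np.arctan2(*(P-s.x[:2]).T[::-1])));print(a-a[0])
```

```text
[0.59919212 0.15455956 0.21362498] [ 8.49264748e-05 -5.04025932e-05 -1.63885571e-04  1.57082239e-04
  1.00815363e-05 -4.36999099e-05 -1.31108388e-05  1.90086626e-05]
[  0.          -4.93287108  -8.28845213 -17.13895072 -28.65510189
 -42.55675908 -55.25664443 -64.54043446]
```

The gate stands about 64.5° open; the circle fit through the travelled path gives a 213.6 mm radius, as expected. Now I'm letting the bar down along the reverse arc.

```bash
python3 -m handwheel '[[[0.0006,0,0.0005,0,1],[0.0006,0,0.001,0,1],[0.0004,0,0.001,0,1],[0.0004,0,0.001,0,1],[0.0004,0,0.001,0,1],[0.0004,0,0.001,0,1],[0.0004,0,0.001,0,1],[0.0004,0,0.001,0,1],[0.0004,0,0.001,0,1],[0.0004,0,0.001,0,1],[0,0,0,0,1]]]'; python3 f.py;python3 -m handwheel '[[[0.0004,0,0.001,0,1],[0.0004,0,0.001,0,1],[0.0004,0,0.001,0,1],[0.0004,0,0.001,0,1],[0.0003,0,0.001,0,1],[0.0003,0,0.001,0,1],[0,0,0,0,1],[0,0,0,0,1]]]'; python3 f.py
```

```text
clock: 24.73
tool_pos: [0.4188, 0.0326, 0.2614]
orientation: [180.0, -0.1, -144.6]
force: [-5.8, -3.8, 0.1]
opening: 0.0243
24.7333 pos [0.4188 0.0326 0.2614] [ 1.7999e+02 -1.0000e-01 -1.4457e+02] F [-5.81 -3.81  0.09] M [-1.18  1.82 -0.11] 0.02434537906002924
tool F [ 6.94  0.26 -0.08]
clock: 25.4
tool_pos: [0.417, 0.0313, 0.2555]
orientation: [180.0, -0.1, -144.6]
force: [-5.3, -2.8, 0.4]
opening: 0.0247
25.4 pos [0.417  0.0313 0.2555] [ 1.8000e+02 -9.0000e-02 -1.4456e+02] F [-5.3  -2.83  0.42] M [-1.31  1.7  -0.08] 0.02468920994554428
tool F [ 5.96  0.77 -0.41]
```

```bash
python3 -m handwheel '[[[0.0006,0,0.0005,0,1],[0.0006,0,0.0007,0,1],[0.0003,0,0.0007,0,1],[0,0,0,0,1]]]'; python3 f.py;python3 -m handwheel '[[[0.0002,0,0.0006,0,1],[0.0002,0,0.0006,0,1],[0,0,0,0,1]]]'; python3 f.py
```

```text
clock: 25.73
tool_pos: [0.4165, 0.031, 0.2538]
orientation: [-180.0, 0.0, -144.6]
force: [-3.5, -3.4, 0.2]
opening: 0.0245
25.7333 pos [0.4165 0.031  0.2538] [-180.      0.   -144.55] F [-3.51 -3.4   0.21] M [-0.89  0.79 -0.14] 0.02447641336732631
tool F [ 4.83 -0.74 -0.21]
clock: 25.98
tool_pos: [0.4162, 0.0307, 0.2525]
orientation: [-180.0, -0.0, -144.5]
force: [-2.4, -3.9, 0.0]
opening: 0.0241
25.9833 pos [0.4162 0.0307 0.2525] [-1.8000e+02 -1.0000e-02 -1.4455e+02] F [-2.43 -3.94  0.02] M [-0.99  0.83 -0.12] 0.024136534949120676
tool F [ 4.27 -1.8  -0.02]
```

```bash
python3 -m handwheel '[[[0.0004,0,0.0004,0,1],[0.0003,0,0.0003,0,1],[0,0,0,0,1]]]'; python3 f.py;python3 -m handwheel '[[[0.0004,0,0.0003,0,1],[0.0003,0,0.0002,0,1],[0,0,0,0,1]]]'; python3 f.py
python3 - <<'E'
from h import *
save(snap('scene'),'s13.png',(270,70,430,190),5)
E
```

```text
clock: 26.23
tool_pos: [0.416, 0.0307, 0.252]
orientation: [-180.0, 0.1, -144.5]
force: [-0.6, -1.3, -1.6]
opening: 0.0243
26.2333 pos [0.416  0.0307 0.252 ] [-1.8000e+02  5.0000e-02 -1.4454e+02] F [-0.61 -1.34 -1.64] M [-0.51  0.17 -0.07] 0.024343750340939822
tool F [ 1.27 -0.74  1.64]
clock: 26.48
tool_pos: [0.4159, 0.0306, 0.2518]
orientation: [-180.0, 0.1, -144.5]
force: [1.8, 0.6, -2.1]
opening: 0.0245
26.4833 pos [0.4159 0.0306 0.2518] [-1.7999e+02  1.2000e-01 -1.4453e+02] F [ 1.79  0.59 -2.08] M [ 0.25 -1.04 -0.09] 0.024479392910991136
tool F [-1.8  -0.56  2.08]
```

View pics/s13.png

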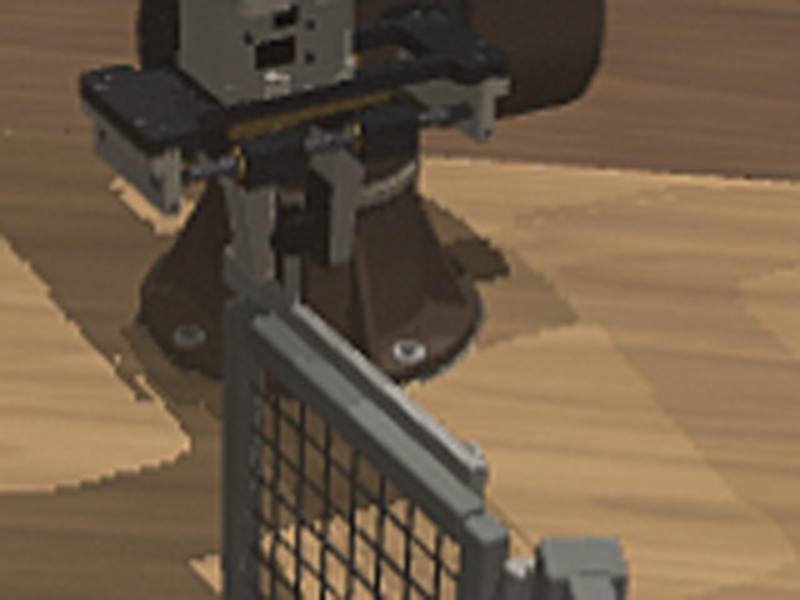

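```bash
python3 -m handwheel '[[[-0.0003,0,0.0003,0,1],[0,0,0,0,1]]]'; python3 f.py;python3 -m handwheel '[[[0,0,0.0003,0,1],[0,0,0,0,1]]]'; python3 f.py
```

```text
clock: 26.7
tool_pos: [0.4159, 0.0305, 0.2517]
orientation: [-180.0, 0.1, -144.5]
force: [2.4, 0.1, 1.9]
opening: 0.0245
26.7 pos [0.4159 0.0305 0.2517] [-1.7998e+02  8.0000e-02 -1.4453e+02] F [2.36 0.09 1.86] M [ 0.43 -0.7  -0.05] 0.024458757544093105
tool F [-1.98 -1.29 -1.86]
clock: 26.87
tool_pos: [0.416, 0.0304, 0.2516]
orientation: [-180.0, 0.1, -144.5]
force: [0.9, 0.8, 5.0]
opening: 0.0239
26.8667 pos [0.416  0.0304 0.2516] [-1.7997e+02  9.0000e-02 -1.4453e+02] F [0.89 0.81 4.99] M [ 0.39 -0.54 -0.12] 0.023896816967623233
tool F [-1.21  0.14 -4.99]
```

The upward reaction shows the bar is on its peg. Releasing.

```bash
python3 -m handwheel '[[[0,0,-0.0002,0,1],[0,0,0,0,0.7],[0,0,0,0,0.65],[0,0,0,0,0.6],[0,0,0,0,0.5],[0,0,0,0,0.4],[0,0,0,0,0.3],[0,0,0,0,0.3],[0,0,0,0,0.3],[0,0,0,0,0.3]]]'; python3 f.py; python3 b.py w14.png
```

```text
clock: 27.7
tool_pos: [0.4153, 0.0301, 0.251]
orientation: [180.0, -0.0, -144.5]
force: [0.0, -1.3, 0.9]
opening: 0.0609
27.7 pos [0.4153 0.0301 0.251 ] [ 1.8000e+02 -1.0000e-02 -1.4455e+02] F [ 0.03 -1.3   0.85] M [ 0.11 -0.12  0.02] 0.0608806703033141
tool F [ 0.73 -1.08 -0.85]
27.7 [0.41528466 0.0301453  0.25101385] [ 1.79998424e+02 -8.10847150e-03 -1.44548739e+02] [ 0.03191039 -1.29834608  0.85293071] 0.0608806703033141
0.56 [ 292  254   57   26 1087] [319.58693652 268.8850046 ]
(320.0, 276.5) 28.04024887084961
[0.40901202 0.02534925 0.285     ] tool [ 0.00789632 -0.00026777 -0.03398504]
[0.41180282 0.02754923 0.285     ] tool [ 4.34689922e-03 -9.43487712e-05 -3.39855371e-02]
[319.3, 286.1] [0.41568158 0.02994388 0.285     ] tool [-0.00020169 -0.00039337 -0.03398619]
```

View pics/w14.png

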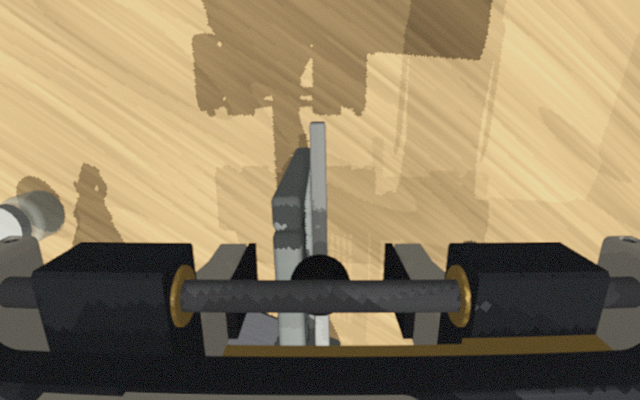

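The jaws are open and clear on both sides of the ball at (320,280). Withdrawing straight up.

```bash
python3 -m handwheel '[[[0,0,-0.004,0,0.3],[0,0,-0.008,0,0.3],[0,0,-0.012,0,0.3],[0,0,-0.015,0,0.3],[0,0,-0.015,0,0.3],[0,0,-0.015,0,0.3],[0,0,-0.015,0,0.3],[0,0,-0.015,0,0.3],[0,0,-0.015,0,0.3],[0,0,-0.01,0,0.3],[0,0,0,0,0.3]]]'; python3 f.py; python3 m.py 15
```

```text
clock: 28.77
tool_pos: [0.4162, 0.0303, 0.3777]
orientation: [-179.9, 0.2, -144.5]
force: [0.2, -0.5, -0.1]
opening: 0.0613
28.7667 pos [0.4162 0.0303 0.3777] [-179.93    0.21 -144.55] F [ 0.2  -0.47 -0.14] M [ 0.06 -0.2   0.01] 0.06133342889388771
tool F [ 0.1  -0.5   0.14]
28.7667 [0.41622293 0.03030323 0.37766475] [-179.93490355    0.21386285 -144.54727517] [ 3.15782706e+01 -8.98712627e+00 -1.20388323e+01  5.05792214e-02
 -8.67305226e+01 -8.61284560e+01] [ 0.20478857 -0.46653067 -0.14453048]
wrist bar_ball [320. 199.] 0.75 [0.4135 0.0281 0.285 ]
wrist latch_pivot [324.8 333.9] 0.77 [0.5389 0.1233 0.235 ]
scene bar_ball [328.4 115.7] 0.65 [0.4163 0.0322 0.285 ]
scene latch_pivot [362.8 161.1] 0.58 [0.531  0.1263 0.235 ]
scene keeper_place [247.6 181.2] 0.57 [ 0.6456 -0.118   0.235 ]
scene buffer_place [247.2 166.3] 0.56 [ 0.6436 -0.1163  0.273 ]
top bar_ball [328.1 303.4] 0.82 [0.4107 0.0316 0.285 ]
top latch_pivot [281.5 237.5] 0.62 [0.5376 0.1227 0.235 ]
top keeper_place [395.3 183.1] 0.9 [ 0.6423 -0.1128  0.235 ]
top buffer_place [398.5 180.4] 0.93 [ 0.6412 -0.1127  0.273 ]
tri [0.41220349 0.03058695 0.28305527]
```

View pics/scene15.png

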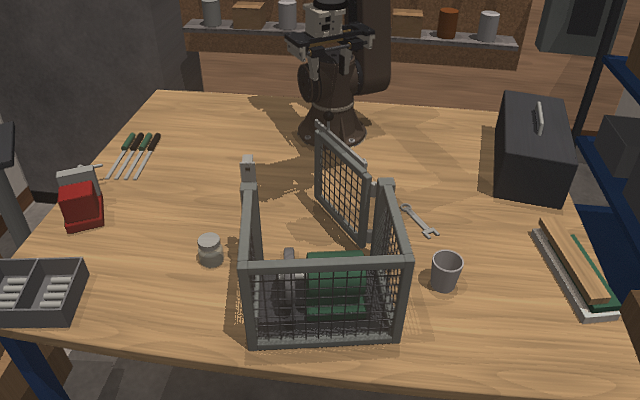

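View pics/wrist15.png

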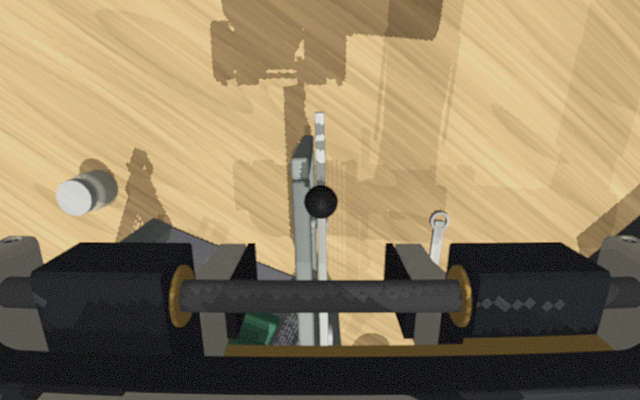

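The gate is standing open, the bar is level with the ball at about 0.284 m, and the jar, tin and spanner appear at the same pixels as at the start. Handing in.

```bash
python3 -c "
from plant import close_job
print(close_job())"
```

```text
the job is handed in; nothing more can be done
None
```

The guard gate is open at about 64–65° and stayed there when I let go. The bar is back on its peg, and I handed the job in at about 29 s.

- **First grasp failed:** the fingertips and gripper body sat about 32 mm higher in the pictures than the tool frame implies. The jaws closed on top of the ball and slipped off, pressing down on it with about 9 N. I opened, went about 32 mm lower and gripped it properly.
- **Lift:** the bar met the buffer at about 19.5 mm of ball lift. Load at the ball reached at most about 5.7 N including the bar's weight, which is roughly 3 N on the buffer. I then eased it off slightly.
- **Swing:** I brought the gate round at about 7–14°/s. The bar end cleared the keeper, and sideways loads on the tool stayed under about 7 N.
- **Lowering:** I let the bar down until the peg pushed back with about 5 N, then released it and withdrew straight up.

**Last checks:** two estimates of the gate angle agree, 64.5° from the path travelled and 64.9° from the pictures. The ball measures 0.283–0.285 m high, so the bar is level to within about 2 mm. The robot is clear of everything, with wrist force close to zero. The jar, spanner and tin look unmoved by eye in the scene picture; I did not re-measure their positions at the end.

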